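# Seat a ski binding heel piece in the bench corner stop

### The job

Push the ski binding heel piece across the bench into the corner stop, so that its long side lies flat against the stop's long bar and its short end against the short bar. Slide it with the fingers, without picking it up, tipping it or knocking it, and leave the bottle, mug, wax block and screwdriver where they are. Then move the hand clear.

Things in the scene. Friction and masses are not known exactly. Their poses are not given: they have to be found in the camera images.
- heel: ski binding heel piece, loose, 0.3-0.5 kg; pushing takes under 6 N. Black base 100 (x) x 65 (y) x 18 mm high, upright sides; narrower white housing and grey lever on top, 55 mm high in all. Origin: centre of underside; z up. Starts 30-100 mm short of its seat along each of the stop's axes, its x within 0.4 rad of the stop's x (seated: parallel)
- stop: L-shaped dark steel corner stop, fixed; bars 20 mm high, 20 wide. Origin: inside corner at bench height. Long bar's face: y = 0, x from -140 to 0 mm. Short bar's face: x = 0, y from -85 to 0 mm. The heel piece goes in the open quarter x < 0, y < 0 (seated origin: x -50, y -32.5 mm). The corner points roughly away from the robot; its yaw varies by 1 rad
- bottle: white plastic bottle standing, 60 mm diameter, 160 mm high, off to one side of the work (left or right, about 0.4 m from the middle line); origin: centre of its underside. Leave alone
- mug: white mug standing, 80 mm diameter plus handle, 90 mm high, off to the other side; origin: centre of its underside. Leave alone
- wax: amber wax block 90 x 45 x 22 mm lying behind the long bar, outside the corner; origin: centre of its underside. Leave alone
- driver: screwdriver 180 mm long, handle 26 mm thick, lying behind the short bar, outside the corner, roughly parallel to it; origin: near the middle of its underside. Leave alone
There are look-alikes about, which are no part of the job. What is shaped like the heel but yellow is not meant. Of the things that look like the stop, the larger one is meant.

How it is judged:
By the outcome, as a careful person would: the job done as asked, in the order asked, and still so for the second after the job is handed in, with the robot touching nothing.
It also fails if it takes over 51 s, if anything falls off the work surface, if the arm or the gripper's body presses on something with over 40 N, if the wrist force passes 120 N, or if a joint passes its speed limit or range.

### The arm

A 7-joint arm with a two-finger parallel gripper is mounted at the origin on the work surface. World frame = base frame: x ahead of the robot, y to its left, z up, the work surface at z = 0. Lengths are in m, angles in rad, forces in N, time in s.
With the tool pointing down it reaches from about 0.4 to 0.85 m from the base axis. Payload 10.4 kg.
Tool frame: the origin (TCP) lies midway between the tips of the shut fingers; the grasp point (between the pads) lies r.grip_point_offset behind it (r.grip_point_offset is the distance from the TCP to the grasp point, in m); z points along the fingers, y is the line along which they close (so a half turn about z gives the same grasp; the last joint's range is limited). The gripper opens to 87 mm and grips with 3 to 60 N. Pads are 19 mm wide; open, the fingers measure 117 mm over their backs; the gripper's body (75 mm by 190 mm) begins 51 mm behind the grasp point.
Start: joints at [-1.18, 0.332, -0.065, 1.46, 0.022, 1.35, -0.088], TCP at [0.251, 0.572, 0.223] pointing down, gripper open.
Joint ranges: [-2.6, 2.6], [-0.5, 2.12], [-1.47, 1.34], [0.16, 2.42], [-1.27, 4.41], [0.06, 2.06], [-2.6, 2.6]. Speed limits (rad/s): [2.22, 2.22, 2.79, 2.79, 3.14, 3.14, 3.14].

### API

Orientations are given as a unit quaternion [x, y, z, w].
In Python, from bench import r gives the robot as it stands.
- The arm moves only by the tool play_rows, never from a script. Its arguments are lists of equal length, an entry for each row: "claw": the closure, from 0 (fully open) to 1 (shut); "delta_pos": the shift along the tool's x, y, z scaled (see below), a list of three; "delta_rot": the turn, a rotation vector about the tool's x, y, z scaled (see below), a list of three. A call has 1 to 8 rows; each row shifts and turns the commanded pose from where the row before left it, along the tool's axes as they then stand; what a row does not reach is not made up. The controller multiplies each number of a shift by 200 mm and each number of a turn by pi rad. A row lasts 1/10 s, in which the tool goes at most 50 mm and 8.59 degrees, less where a joint would pass 70% of its speed; a pose out of reach is approached as far as the arm can. A call with a number of a shift or a turn outside -1 to 1 is refused whole. A call with a gripper value outside its range is refused whole. The fingers move at their own pace and stop on an object; "squeeze" is the grip in N (left out, the last holds). Time passes only in rows, so rows that do not move let the fingers close. It gives the time, the measured TCP pose, the force, the opening and the grip force at its end, in the units of the state.
- r.read_state(): the state, without advancing time (a new reading comes with each control period).
- r.camera(name): name is "side" or "top"; returns a dict with "pixels" (420x560x3 uint8, red, green, blue), "camera_matrix" (3x3 intrinsics, pixels), "cam_to_world" (4x4, takes a point from camera to world coordinates). Camera axes: x right, y up, looking along -z (the intrinsics and any distortion apply to the point x, -y, -z); pixel columns grow to the right and rows downward; lengths in m; the calibration is good to about 2 mm. A picture is of the moment at which its call begins. There is no depth.
- r.close_job(): hands the job in; it is judged then, once.
The state is a dict: "time": time; "joint_positions": joint angles; "joint_vel": joint speeds; "joint_torque": joint torques, N m; "ee_pos": TCP position; "eef_rot": TCP orientation; "ft_force": force on the tool from outside, world axes, zero at the start; "torque": the same for the moment, N m; "width": finger opening in m; "grip_force": force on a finger pad.
Only numpy, scipy, OpenCV 4.12 (cv2) and the standard library are available. Lean on these libraries where they do the work, as an engineer would, in place of code of your own. Each camera call takes 0.05 s, during which the arm holds its last target. There are 200 camera calls.

## Working session

There is one attempt and no reset: what is moved stays moved. The work goes in short steps, Python scripts to look and compute and a tool call to move; the robot and the scene stay as the last step left them, time stands still between calls to the robot, and variables do not carry over. Pictures are saved under pics/ and viewed, at most 10 in all, crops included, and the job is handed in when it is done.

Besides the shell and the picture viewer there is one more tool, called as name(argument=value, ...) on one line, values as JSON. play_rows: Moves the arm, as the interface text tells. Shifts and turns lie within -1 to 1; 1 stands for 200 mm of shift or pi rad of turn. Its arguments: {"type":"object","properties":{"claw":{"type":"array"},"delta_pos":{"type":"array"},"delta_rot":{"type":"array"},"squeeze":{"type":"number"}},"required":["claw","delta_pos","delta_rot"]}

```bash
mkdir -p pics; ls
python3 - <<'E'
from bench import r
import cv2,numpy as np
s=r.read_state();print({k:np.round(v,3).tolist() for k,v in s.items()}, r.grip_point_offset)
for n in("top","side"):
    c=r.camera(n);cv2.imwrite(f"pics/{n}0.png",c["pixels"][:,:,::-1]);print(n,c["camera_matrix"].tolist(),np.round(c["cam_to_world"],3).tolist(),[k for k in c])
E
```

```text
pics
{'time': 0.0, 'joint_positions': [-1.18, 0.333, -0.065, 1.461, 0.022, 1.35, -0.088], 'joint_vel': [-0.0, -0.001, 0.001, -0.001, -0.001, 0.002, 0.0], 'joint_torque': [0.0, -62.324, 0.025, -38.991, -0.061, 0.04, 0.0], 'ee_pos': [0.251, 0.572, 0.222], 'eef_rot': [0.205, 0.979, -0.001, -0.0], 'ft_force': [0.448, 0.312, -0.406], 'torque': [-0.046, 0.022, -0.008], 'grip_force': 0.0, 'width': 0.087} 0.0187
top [[475.1648034834442, 0.0, 279.2350223621462], [0.0, 475.1648034834442, 205.78243828697342], [0.0, 0.0, 1.0]] [[0.005, 0.996, -0.087, 0.514], [-1.0, 0.004, -0.007, -0.005], [-0.007, 0.088, 0.996, 1.295], [0.0, 0.0, 0.0, 1.0]] ['pixels', 'camera_matrix', 'cam_to_world']
side [[488.59588207176034, 0.0, 276.76010825031307], [0.0, 488.59588207176034, 209.21797491819615], [0.0, 0.0, 1.0]] [[0.712, 0.455, -0.535, -0.029], [-0.702, 0.466, -0.538, -0.654], [0.005, 0.759, 0.651, 0.838], [0.0, 0.0, 0.0, 1.0]] ['pixels', 'camera_matrix', 'cam_to_world']
```

View pics/top0.png

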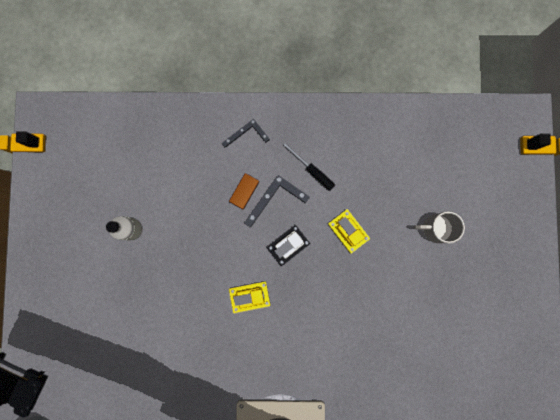

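View pics/side0.png

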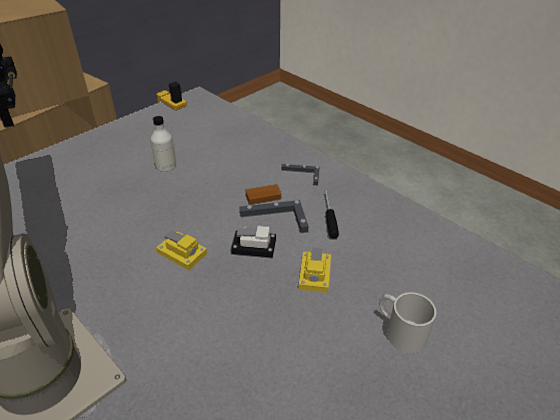

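Candidates for the heel in the top view are black/white at (288,245), yellow at (349,231) and yellow at (250,297). Candidates for the stop are the large L at (278,190) and the small L at (252,130). I choose the black/white heel and the large L, and will check both in a close crop.

Run:
```python
import cv2
a=cv2.imread("pics/top0.png")[160:280,225:325]
cv2.imwrite("pics/crop0.png",cv2.resize(a,None,fx=5,fy=5,interpolation=cv2.INTER_CUBIC))
```

```text
(no output)
```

View pics/crop0.png

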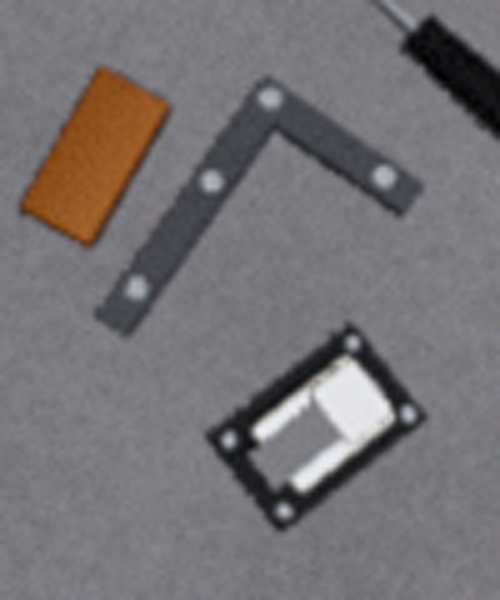

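The crop confirms the black-base heel with white housing (crop corners about (350,322), (425,415), (282,530), (208,435)) and the larger L, whose inside corner is at about (275,128). Next I measure both.

```bash
cat > h.py <<'E'
import numpy as np,cv2
from bench import r
def ray(c,uv,z):
    K=np.array(c["camera_matrix"]);T=np.array(c["cam_to_world"])
    uv=np.atleast_2d(np.float64(uv));d=np.c_[(uv[:,0]-K[0,2])/K[0,0],-(uv[:,1]-K[1,2])/K[1,1],-np.ones(len(uv))]@T[:3,:3].T
    return (T[:3,3]+d*((z-T[2,3])/d[:,2])[:,None])[:,:2]
def proj(c,p):
    K=np.array(c["camera_matrix"]);T=np.array(c["cam_to_world"])
    q=(np.atleast_2d(p)-T[:3,3])@T[:3,:3];return np.c_[K[0,2]-K[0,0]*q[:,0]/q[:,2],K[1,2]+K[1,1]*q[:,1]/q[:,2]]
def blob(m,near):
    n,l,st,ce=cv2.connectedComponentsWithStats(m.astype(np.uint8))
    ok=[i for i in range(1,n) if st[i,4]>150]
    i=min(ok,key=lambda i:np.hypot(*(ce[i]-near)));return l==i
def heel(c,near):
    g=c["pixels"].max(2).astype(int);g=cv2.resize(g.astype(np.uint8),None,fx=4,fy=4,interpolation=cv2.INTER_CUBIC)
    m=blob(g<58,np.array(near)*4+1.5)
    p=np.argwhere(m)[:,::-1]; p=(p+.5)/4-.5
    w=ray(c,p,.018).astype(np.float32)
    return cv2.minAreaRect(cv2.convexHull(w*1000)),m
def S(yaw):return np.array([[np.cos(yaw),-np.sin(yaw)],[np.sin(yaw),np.cos(yaw)]])
E
python3 - <<'E'
from h import *
c=r.camera("top");px=c["pixels"]
for p in [(250,215),(258,205),(300,193),(288,245),(285,260),(272,243),(230,250),(270,215)]: print(p,px[p[1],p[0]])
print(heel(c,(288,245))[0])
g=cv2.resize(px,None,fx=4,fy=4,interpolation=cv2.INTER_CUBIC).astype(int)
m=(g.max(2)<92)&(g.max(2)>30)
m=blob(m,np.array([275,198])*4)
print(m.sum()/16)
p=(np.argwhere(m)[:,::-1]+.5)/4-.5
w=ray(c,p,.02);np.save("stop.npy",w)
h=cv2.convexHull((w*1000).astype(np.float32));a=cv2.approxPolyDP(h,6,True);print(a[:,0])
cv2.imwrite("pics/m.png",m[640:1120,900:1300]*255)
E
```

```text
(250, 215) [83 83 92]
(258, 205) [67 72 81]
(300, 193) [113 117 126]
(288, 245) [129 130 135]
(285, 260) [36 32 36]
(272, 243) [34 39 42]
(230, 250) [120 121 123]
(270, 215) [121 122 129]
((520.7860107421875, -18.887039184570312), (64.62706756591797, 98.47093200683594), 38.18464660644531)
633.25
[[650.81445  -75.83177 ]
 [706.9439    13.490763]
 [579.82764   99.42243 ]
 [569.8361    81.849   ]
 [634.5141   -65.05201 ]][ WARN:0@2.006] global loadsave.cpp:1063 imwrite_ Unsupported depth image for selected encoder is fallbacked to CV_8U.
```

```bash
cat >> h.py <<'E'
def stop(w):
    yaw=np.arctan2(13.5-99.4,706.9-579.8);o=np.array([.685,.011])
    for _ in range(5):
        q=(w-o)@S(yaw)
        A=q[(q[:,0]<-12)&(abs(q[:,1]-10)<14)]; B=q[(q[:,1]<-12)&(abs(q[:,0]-10)<14)]
        # centre lines, through mask points of each bar
        pa=np.polyfit(A[:,0],A[:,1],1); pb=np.polyfit(B[:,1],B[:,0],1)
        ya=pa[1]-.010; xb=np.polyval(pb,-.04)-.010+0*1
        o=o+S(yaw)@np.array([pb[1]-.010,ya]); yaw+=(pa[0]*3-pb[0])/4
    return o,yaw,pa,pb,np.percentile(q,[0.2,99.8],axis=0)
E
python3 - <<'E'
from h import *
o,yaw,pa,pb,e=stop(np.load("stop.npy"));print(o,yaw,pa,pb,e)
R,m=heel(c:=r.camera("top"),(288,245))
hc=np.array(R[0])/1e3;print("heel in stop",(hc-o)@S(yaw))
# heel long axis direction: from box points
b=cv2.boxPoints(R)/1e3;e1=b[1]-b[0];e2=b[2]-b[1];l=e1 if np.hypot(*e1)>np.hypot(*e2) else e2
a=np.arctan2(l[1],l[0]);d=(a-yaw+np.pi/2)%np.pi-np.pi/2;print("heel yaw rel",d,"abs",d+yaw)
# cross-check by side view
s=r.camera("side")
v=s["pixels"].copy()
for P in [(0,0),(-.14,0),(0,-.085)]:
    q=proj(s,np.r_[o+S(yaw)@np.array(P),.02])[0];cv2.circle(v,tuple(int(round(x*4)) for x in q),4,(255,0,0),-1,shift=2)
for k in b:
    q=proj(s,np.r_[k,.018])[0];cv2.circle(v,tuple(int(round(x*4)) for x in q),4,(255,0,0),-1,shift=2)
cv2.imwrite("pics/s1.png",cv2.resize(v[180:270,210:330],None,fx=5,fy=5,interpolation=cv2.INTER_CUBIC)[:,:,::-1])
E
```

```text
Traceback (most recent call last):
  File "h.py", line 27, in stop
    pa=np.polyfit(A[:,0],A[:,1],1); pb=np.polyfit(B[:,1],B[:,0],1)
TypeError: expected non-empty vector for x
```

```bash
sed -i 's/<-12/<-.012/g; s/-10)<14/-.010)<.014/g; s/; xb=.*$//' h.py
cat > m1.py <<'E'
from h import *
o,yaw,pa,pb,e=stop(np.load("stop.npy"));print(o,yaw,pa,pb,e.tolist());np.save("S.npy",np.r_[o,yaw])
R,m=heel(c:=r.camera("top"),(288,245))
hc=np.array(R[0])/1e3;print("heel in stop",(hc-o)@S(yaw))
b=cv2.boxPoints(R)/1e3;e1=b[1]-b[0];e2=b[2]-b[1];l=e1 if np.hypot(*e1)>np.hypot(*e2) else e2
a=np.arctan2(l[1],l[0]);d=(a-yaw+np.pi/2)%np.pi-np.pi/2;print("heel yaw rel",d,"abs",d+yaw)
s=r.camera("side");v=s["pixels"].copy()
for P in [np.r_[o+S(yaw)@np.array(P),.02] for P in [(0,0),(-.14,0),(0,-.085)]]+[np.r_[k,.018] for k in b]:
    q=proj(s,P)[0];cv2.circle(v,tuple(int(round(x*4)) for x in q),4,(255,0,0),-1,shift=2)
cv2.imwrite("pics/s1.png",cv2.resize(v[180:270,210:330],None,fx=5,fy=5,interpolation=cv2.INTER_CUBIC)[:,:,::-1])
E
python3 m1.py
```

```text
[0.6820723  0.00420331] -0.6060189280439604 [0.00369986 0.01000002] [0.01109582 0.00999991] [[-0.1374816964608918, -0.08355910863115859], [0.02098233092413596, 0.021759446828376435]]
heel in stop [-0.11941319 -0.11079481]
heel yaw rel -0.2997104849885712 abs -0.9057294130325316
```

View pics/s1.png

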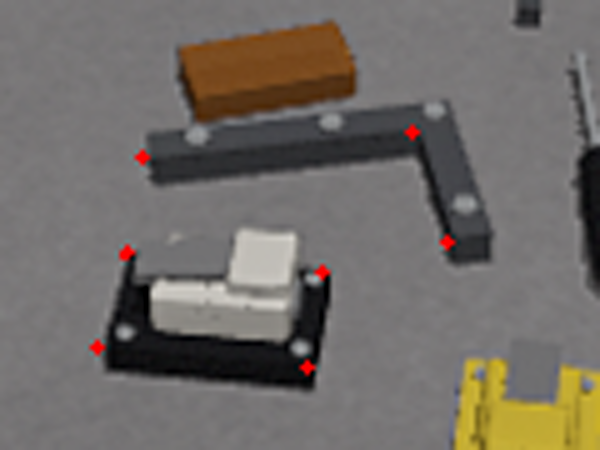

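The side view shows the measured corners landing within about 2 px of the bar and heel corners, with the same shift for both. In the stop frame the heel is at (-119, -111) mm, yaw -0.30. My plan is to push with two fingers on the long side towards +y, then on the short end towards +x. I start by travelling high.

play_rows(claw=[0.31, 0.31, 0.31, 0.31, 0.31, 0.31, 0.31, 0.31], delta_pos=[[-0.146, -0.16, 0], [-0.146, -0.16, 0], [-0.146, -0.16, 0], [-0.146, -0.16, 0], [-0.146, -0.16, 0], [-0.146, -0.16, 0], [-0.146, -0.16, 0], [-0.146, -0.16, 0]], delta_rot=[[0, 0, 0], [0, 0, 0], [0, 0, 0], [0, 0, 0], [0, 0, 0], [0, 0, 0], [0, 0, 0], [0, 0, 0]])

```text
time: 1.05
ee_pos: [0.3625, 0.2422, 0.2226]
eef_rot: [0.205, 0.979, 0.0, 0.0]
ft_force: [1.7, 0.4, 0.5]
width: 0.0601
grip_force: 0.0
```

play_rows(claw=[0.31, 0.31, 0.31, 0.31, 0.31, 0.31, 0.31, 0.31], delta_pos=[[-0.146, -0.16, 0], [-0.146, -0.16, 0], [-0.146, -0.16, 0], [-0.146, -0.16, 0], [-0.146, -0.16, 0], [-0.146, -0.16, 0], [-0.146, -0.16, 0], [-0.146, -0.16, 0]], delta_rot=[[0, 0, 0], [0, 0, 0], [0, 0, 0], [0, 0, 0], [0, 0, 0], [0, 0, 0], [0, 0, 0], [0, 0, 0]])

```text
time: 1.85
ee_pos: [0.4735, -0.0861, 0.2228]
eef_rot: [0.205, 0.979, 0.0, 0.0]
ft_force: [0.4, 0.6, 0.2]
width: 0.0602
grip_force: 0.0
```

play_rows(claw=[0.31, 0.31, 0.31, 0.31, 0.31, 0.31, 0.31, 0.31], delta_pos=[[0, 0, 0], [0, 0, 0], [0, 0, 0], [0, 0, 0], [0, 0, 0], [0, 0, 0], [0, 0, 0], [0, 0, 0]], delta_rot=[[0, 0, 0.047], [0, 0, 0.047], [0, 0, 0.047], [0, 0, 0.047], [0, 0, 0.047], [0, 0, 0.047], [0, 0, 0.047], [0, 0, 0.047]])

```text
time: 2.65
ee_pos: [0.4731, -0.0843, 0.2225]
eef_rot: [0.718, 0.696, 0.0, -0.0]
ft_force: [0.2, 0.2, -0.6]
width: 0.06
grip_force: 0.0
```

play_rows(claw=[0.31, 0.31, 0.31, 0.31, 0.31], delta_pos=[[0, 0, 0], [0, 0, 0], [0, 0, 0], [0, 0, 0], [0, 0, 0]], delta_rot=[[0, 0, 0.047], [0, 0, 0.047], [0, 0, 0.047], [0, 0, 0.044], [0, 0, 0]])

```text
time: 3.15
ee_pos: [0.4731, -0.0844, 0.2225]
eef_rot: [0.886, 0.463, 0.0, -0.0]
ft_force: [0.0, 0.8, 0.3]
width: 0.0602
grip_force: 0.0
```

```bash
cat > go.py <<'E'
import sys;from h import *
from scipy.spatial.transform import Rotation as Ro
def st():
    s=r.read_state();*o,yaw=np.load("S.npy");R=Ro.from_quat(s["eef_rot"]).as_matrix()
    p=(np.array(s["ee_pos"])[:2]-o)@S(yaw)*1e3;ty=(np.arctan2(R[1,1],R[0,1])-yaw+np.pi/2)%np.pi-np.pi/2
    f=np.array(s["ft_force"]);print("t",round(s["time"],2),"stop-frame mm",p.round(1),"z",round(s["ee_pos"][2]*1e3,1),"toolyaw rel",round(ty,4),"F",(f[:2]@S(yaw)).round(1),f[2].round(1),"w",round(s["width"],3),"tilt",R[:2,2].round(3))
    return s,np.array(o),yaw,R
if __name__=="__main__":
    s,o,yaw,R=st()
    if len(sys.argv)>3:
        x,y,z=[float(a)/1e3 for a in sys.argv[1:4]];w=np.r_[o+S(yaw)@[x,y],z]-s["ee_pos"]
        print("tool delta units",(R.T@w/.2).round(4)); 
    print("unit +x_s:",(R.T@np.r_[S(yaw)[:,0],0]).round(3)," +y_s:",(R.T@np.r_[S(yaw)[:,1],0]).round(3))
E
cat > see.py <<'E'
import sys;from h import *
def see(c,near=None):
    *o,yaw=np.load("S.npy");o=np.array(o)
    # near given in stop-frame mm
    n=np.array([float(a) for a in sys.argv[1:3]])/1e3;uv=proj(c,np.r_[o+S(yaw)@n,.018])[0]
    R,m=heel(c,uv);b=cv2.boxPoints(R)/1e3;e1=b[1]-b[0];e2=b[2]-b[1];l=e1 if np.hypot(*e1)>np.hypot(*e2) else e2
    d=(np.arctan2(l[1],l[0])-yaw+np.pi/2)%np.pi-np.pi/2
    print("heel stop-frame mm",(((np.array(R[0])/1e3-o)@S(yaw))*1e3).round(1),"yaw",round(d,4),"size",np.round(R[1],1))
see(r.camera("top"))
E
python3 go.py -122 -190 8
```

```text
t 3.15 stop-frame mm [-121.3 -191.8] z 222.5 toolyaw rel -0.0017 F [-0.4  0.7] 0.3 w 0.06 tilt [0. 0.]
tool delta units [ 0.0089 -0.0037  1.0726]
unit +x_s: [ 0.002  1.    -0.   ]  +y_s: [ 1.    -0.002  0.   ]
```

play_rows(claw=[0.31, 0.31, 0.31, 0.31, 0.31, 0.31, 0.31], delta_pos=[[0, 0, 0.2], [0, 0, 0.2], [0, 0, 0.2], [0, 0, 0.2], [0, 0, 0.15], [0, 0, 0.08], [0, 0, 0.04]], delta_rot=[[0, 0, 0], [0, 0, 0], [0, 0, 0], [0, 0, 0], [0, 0, 0], [0, 0, 0], [0, 0, 0]])

```text
time: 3.85
ee_pos: [0.4722, -0.0844, 0.007]
eef_rot: [0.885, 0.466, -0.001, -0.0]
ft_force: [-0.3, -0.7, -0.8]
width: 0.0604
grip_force: 0.0
```

play_rows(claw=[0.31, 0.31, 0.31, 0.31, 0.31, 0.31, 0.31, 0.31], delta_pos=[[0.02, 0, 0], [0.02, 0, 0], [0.02, 0, 0], [0.02, 0, 0], [0.02, 0, 0], [0.02, 0, 0], [0.02, 0, 0], [0.02, 0, 0]], delta_rot=[[0, 0, 0], [0, 0, 0], [0, 0, 0], [0, 0, 0], [0, 0, 0], [0, 0, 0], [0, 0, 0], [0, 0, 0]])

```text
time: 4.65
ee_pos: [0.4915, -0.0585, 0.0086]
eef_rot: [0.886, 0.464, -0.0, 0.0]
ft_force: [0.4, -3.2, 1.4]
width: 0.0599
grip_force: 1.3
```

```bash
python3 go.py; python3 see.py -119 -111
```

```text
t 4.65 stop-frame mm [-120.9 -160.1] z 8.6 toolyaw rel -0.0001 F [ 2.2 -2.4] 1.4 w 0.06 tilt [-0.    -0.001]
unit +x_s: [0. 1. 0.]  +y_s: [ 1.    -0.    -0.001]
heel stop-frame mm [-155.8  -95.9] yaw 0.3764 size [ 60.4 171.6]
```

play_rows(claw=[0.31, 0.31, 0.31, 0.31, 0.31, 0.31, 0.31, 0.31], delta_pos=[[0.02, 0, 0], [0.02, 0, 0], [0.02, 0, 0], [0.02, 0, 0], [0.02, 0, 0], [0.02, 0, 0], [0.02, 0, 0], [0.02, 0, 0]], delta_rot=[[0, 0, 0], [0, 0, 0], [0, 0, 0], [0, 0, 0], [0, 0, 0], [0, 0, 0], [0, 0, 0], [0, 0, 0]])

```text
time: 5.5
ee_pos: [0.5092, -0.0318, 0.0084]
eef_rot: [0.886, 0.464, -0.001, -0.0]
ft_force: [-4.7, -5.2, 3.8]
width: 0.0602
grip_force: 2.9
```

```bash
python3 go.py
python3 - <<'E'
from h import *
a=r.camera("top")["pixels"][150:290,200:360];b=r.camera("side")["pixels"][160:300,200:360]
cv2.imwrite("pics/p2.png",cv2.resize(np.hstack([a,b]),None,fx=2.5,fy=2.5)[:,:,::-1])
E
```

```text
t 5.5 stop-frame mm [-121.5 -128. ] z 8.4 toolyaw rel 0.0005 F [-0.9 -6.9] 3.8 w 0.06 tilt [-0.001 -0.   ]
unit +x_s: [-0.001  1.    -0.001]  +y_s: [ 1.     0.001 -0.001]
```

View pics/p2.png

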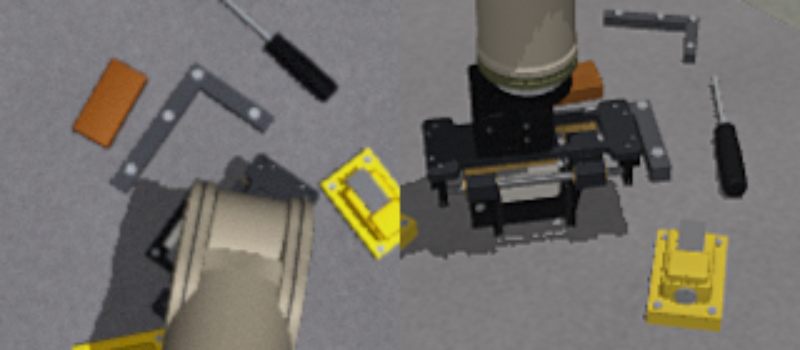

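The side crop (about (530,210)) shows the heel flush against both fingers and not tipped; the stop and wax are unmoved. I continue pushing.

play_rows(claw=[0.31, 0.31, 0.31, 0.31, 0.31, 0.31, 0.31, 0.31], delta_pos=[[0.02, 0, 0], [0.02, 0, 0], [0.02, 0, 0], [0.02, 0, 0], [0.02, 0, 0], [0.02, 0, 0], [0.02, 0, 0], [0.02, 0, 0]], delta_rot=[[0, 0, 0], [0, 0, 0], [0, 0, 0], [0, 0, 0], [0, 0, 0], [0, 0, 0], [0, 0, 0], [0, 0, 0]])

```text
time: 6.4
ee_pos: [0.5274, -0.0056, 0.0084]
eef_rot: [0.886, 0.464, -0.0, -0.0]
ft_force: [-3.0, -3.7, 3.5]
width: 0.0602
grip_force: 2.7
```

play_rows(claw=[0.31, 0.31, 0.31, 0.31], delta_pos=[[0.02, 0, 0], [0.02, 0, 0], [0.015, 0, 0], [0.01, 0, 0]], delta_rot=[[0, 0, 0], [0, 0, 0], [0, 0, 0], [0, 0, 0]])

```text
time: 6.8
ee_pos: [0.5349, 0.0053, 0.0084]
eef_rot: [0.886, 0.464, -0.0, -0.0]
ft_force: [-3.6, -5.0, 3.3]
width: 0.0603
grip_force: 2.7
```

```bash
python3 go.py
```

```text
t 6.8 stop-frame mm [-121.5  -82.9] z 8.4 toolyaw rel 0.0006 F [-0.1 -6.2] 3.3 w 0.06 tilt [-0.001 -0.   ]
unit +x_s: [-0.001  1.    -0.001]  +y_s: [ 1.     0.001 -0.001]
```

play_rows(claw=[0.31, 0.31, 0.31, 0.31], delta_pos=[[0.008, 0, 0], [0.008, 0, 0], [0.008, 0, 0], [0.006, 0, 0]], delta_rot=[[0, 0, 0], [0, 0, 0], [0, 0, 0], [0, 0, 0]])

```text
time: 7.2
ee_pos: [0.5383, 0.0101, 0.0084]
eef_rot: [0.886, 0.464, -0.0, -0.0]
ft_force: [-2.4, -3.9, 3.3]
width: 0.0604
grip_force: 2.6
```

play_rows(claw=[0.31, 0.31], delta_pos=[[0.005, 0, 0], [0.005, 0, 0]], delta_rot=[[0, 0, 0], [0, 0, 0]])

```text
time: 7.4
ee_pos: [0.5394, 0.0116, 0.0084]
eef_rot: [0.886, 0.464, -0.0, -0.0]
ft_force: [-2.5, -4.3, 2.6]
width: 0.06
grip_force: 2.7
```

```bash
python3 go.py
```

```text
t 7.4 stop-frame mm [-121.4  -75.2] z 8.4 toolyaw rel 0.0003 F [ 0.4 -5. ] 2.6 w 0.06 tilt [-0.001 -0.   ]
unit +x_s: [-0.     1.    -0.001]  +y_s: [ 1.     0.    -0.001]
```

play_rows(claw=[0.31, 0.31], delta_pos=[[0.005, 0, 0], [0.005, 0, 0]], delta_rot=[[0, 0, 0], [0, 0, 0]])

```text
time: 7.6
ee_pos: [0.5403, 0.0129, 0.0084]
eef_rot: [0.886, 0.464, -0.001, -0.0]
ft_force: [-5.1, -7.5, 6.2]
width: 0.0601
grip_force: 4.6
```

play_rows(claw=[0.31, 0.31], delta_pos=[[0.004, 0, 0], [0.004, 0, 0]], delta_rot=[[0, 0, 0], [0, 0, 0]])

```text
time: 7.8
ee_pos: [0.5404, 0.013, 0.0084]
eef_rot: [0.886, 0.464, -0.002, 0.0]
ft_force: [-8.9, -11.1, 9.4]
width: 0.0598
grip_force: 7.0
```

Contact with the long bar is made: force rises while the TCP stays at y about -73.7. I back off and raise the hand, turning it 90°.

play_rows(claw=[0.31, 0.31, 0.31, 0.31, 0.31, 0.31, 0.31, 0.31], delta_pos=[[-0.02, 0, 0], [-0.05, 0, 0], [-0.1, 0, 0], [-0.03, 0, -0.1], [0, 0, -0.2], [0, 0, -0.2], [0, 0, -0.1], [0, 0, 0]], delta_rot=[[0, 0, 0], [0, 0, 0], [0, 0, 0], [0, 0, 0], [0, 0, 0], [0, 0, -0.045], [0, 0, -0.045], [0, 0, -0.045]])

```text
time: 8.6
ee_pos: [0.5203, -0.019, 0.1317]
eef_rot: [0.767, 0.642, 0.003, 0.001]
ft_force: [-0.7, -0.5, -1.4]
width: 0.0601
grip_force: 0.0
```

play_rows(claw=[0.6, 0.6, 0.6, 0.6, 0.6, 0.6, 0.6, 0.6], delta_pos=[[0, 0, 0], [0, 0, 0], [0, 0, 0], [0, 0, 0], [0, 0, 0], [0, 0, 0], [0, 0, 0], [0, 0, 0]], delta_rot=[[0, 0, -0.046], [0, 0, -0.046], [0, 0, -0.046], [0, 0, -0.046], [0, 0, -0.046], [0, 0, -0.046], [0, 0, -0.046], [0, 0, -0.043]])

```text
time: 9.4
ee_pos: [0.5183, -0.0191, 0.1284]
eef_rot: [0.296, 0.955, 0.0, -0.0]
ft_force: [0.4, -0.2, 0.7]
width: 0.0347
grip_force: 0.0
```

```bash
python3 go.py -235 -36 125
```

```text
t 9.4 stop-frame mm [-121.3 -112.5] z 128.4 toolyaw rel -1.565 F [0.4 0.1] 0.7 w 0.035 tilt [-0.  0.]
tool delta units [0.566  0.3857 0.0171]
unit +x_s: [-1.    -0.006 -0.   ]  +y_s: [-0.006  1.     0.   ]
```

play_rows(claw=[0.75, 0.75, 0.75, 0.75, 0.75], delta_pos=[[0.142, 0.097, 0], [0.142, 0.097, 0], [0.142, 0.097, 0], [0.142, 0.097, 0], [0, 0, 0]], delta_rot=[[0, 0, 0.002], [0, 0, 0], [0, 0, 0], [0, 0, 0], [0, 0, 0]])

```text
time: 9.9
ee_pos: [0.4684, 0.114, 0.1283]
eef_rot: [0.298, 0.954, 0.001, -0.001]
ft_force: [-0.5, -0.5, -0.1]
width: 0.0219
grip_force: 0.0
```

```bash
python3 go.py -235 -35 8;  python3 - <<'E'
from h import *
a=r.camera("top")["pixels"][150:290,200:360];b=r.camera("side")["pixels"][160:300,200:360]
cv2.imwrite("pics/p3.png",cv2.resize(np.hstack([a,b]),None,fx=2.5,fy=2.5,interpolation=cv2.INTER_CUBIC)[:,:,::-1])
E
```

```text
t 9.9 stop-frame mm [-238.2  -31.4] z 128.3 toolyaw rel 1.5708 F [-0.1 -0.8] -0.1 w 0.022 tilt [-0.001  0.002]
tool delta units [-0.0168 -0.0186  0.6016]
unit +x_s: [-1.     0.    -0.001]  +y_s: [-0.     1.     0.001]
```

View pics/p3.png

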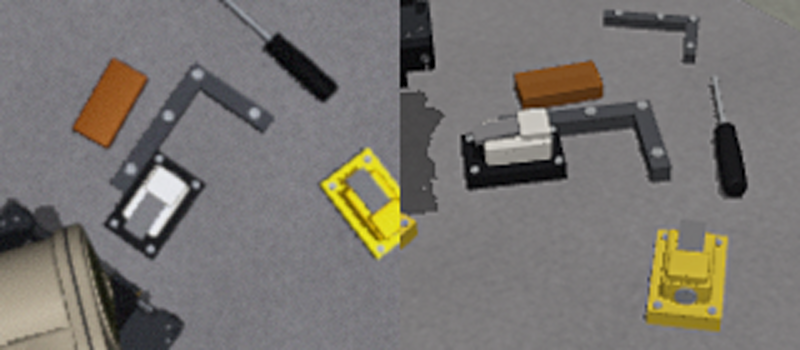

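The heel lies flat along the lower half of the long bar (top crop centre about (156,205)), upright, and everything else is unmoved. I measure it and lower the hand behind its short end.

```bash
sed -i 's/^see(/if __name__=="__main__": see(/' see.py; python3 see.py -130 -33
```

```text
heel stop-frame mm [-129.6  -31.5] yaw -0.0038 size [65.6 99.5]
```

play_rows(claw=[0.75, 0.75, 0.75, 0.75, 0.75], delta_pos=[[0, -0.018, 0.1], [0, 0, 0.2], [0, 0, 0.2], [0, 0, 0.1], [0, 0, 0]], delta_rot=[[0, 0, 0], [0, 0, 0], [0, 0, 0], [0, 0, 0], [0, 0, 0]])

```text
time: 10.55
ee_pos: [0.4666, 0.1052, 0.0061]
eef_rot: [0.302, 0.953, -0.002, -0.002]
ft_force: [-0.2, -0.6, 0.1]
width: 0.0218
grip_force: 0.0
```

```bash
python3 go.py -200 -35 8
```

```text
t 10.55 stop-frame mm [-234.6  -39.8] z 6.1 toolyaw rel 1.5629 F [ 0.1 -0.6] 0.1 w 0.022 tilt [-0.005 -0.003]
tool delta units [-0.173   0.0252 -0.0102]
unit +x_s: [-1.     0.008 -0.002]  +y_s: [ 0.008  1.    -0.005]
```

play_rows(claw=[0.75, 0.75, 0.75, 0.75, 0.75, 0.75], delta_pos=[[-0.04, 0.015, -0.01], [-0.06, 0, 0], [-0.05, 0, 0], [-0.02, 0, 0], [-0.01, 0, 0], [0, 0, 0]], delta_rot=[[0, 0, 0], [0, 0, 0], [0, 0, 0], [0, 0, 0], [0, 0, 0], [0, 0, 0]])

```text
time: 11.15
ee_pos: [0.4997, 0.0893, 0.0106]
eef_rot: [0.301, 0.954, 0.0, 0.0]
ft_force: [-0.4, -0.1, -0.6]
width: 0.0224
grip_force: 0.0
```

```bash
python3 go.py -200 -35 8
```

```text
t 11.15 stop-frame mm [-198.3  -34. ] z 10.6 toolyaw rel 1.5647 F [-0.2 -0.3] -0.6 w 0.022 tilt [0. 0.]
tool delta units [ 0.0083 -0.0052  0.0132]
unit +x_s: [-1.     0.006  0.   ]  +y_s: [0.006 1.    0.   ]
```

play_rows(claw=[0.75, 0.75, 0.75, 0.75, 0.75, 0.75, 0.75, 0.75], delta_pos=[[0, 0, 0.012], [-0.015, 0, 0], [-0.015, 0, 0], [-0.015, 0, 0], [-0.02, 0, 0], [-0.02, 0, 0], [-0.02, 0, 0], [-0.02, 0, 0]], delta_rot=[[0, 0, -0.002], [0, 0, 0], [0, 0, 0], [0, 0, 0], [0, 0, 0], [0, 0, 0], [0, 0, 0], [0, 0, 0]])

```text
time: 11.95
ee_pos: [0.5183, 0.0765, 0.008]
eef_rot: [0.298, 0.955, 0.0, -0.002]
ft_force: [-11.3, 5.2, 10.4]
width: 0.0223
grip_force: 6.0
```

```bash
python3 go.py -114 -35 8
```

```text
t 11.95 stop-frame mm [-175.8  -33.9] z 8.0 toolyaw rel -1.569 F [-12.2  -2.2] 10.4 w 0.022 tilt [-0.004  0.001]
tool delta units [-0.3091 -0.0062 -0.0013]
unit +x_s: [-1.    -0.002 -0.004]  +y_s: [-0.002  1.    -0.001]
```

```bash
python3 - <<'E'
from h import *
a=r.camera("top")["pixels"][150:290,200:360];b=r.camera("side")["pixels"][160:300,200:360]
cv2.imwrite("pics/p4.png",cv2.resize(np.hstack([a,b]),None,fx=2.5,fy=2.5,interpolation=cv2.INTER_CUBIC)[:,:,::-1])
E
python3 go.py
```

```text
t 12.05 stop-frame mm [-174.4  -33.8] z 8.0 toolyaw rel -1.5697 F [-6.2 -0.8] 2.3 w 0.021 tilt [-0.002  0.001]
unit +x_s: [-1.    -0.001 -0.002]  +y_s: [-0.001  1.    -0.   ]
```

View pics/p4.png

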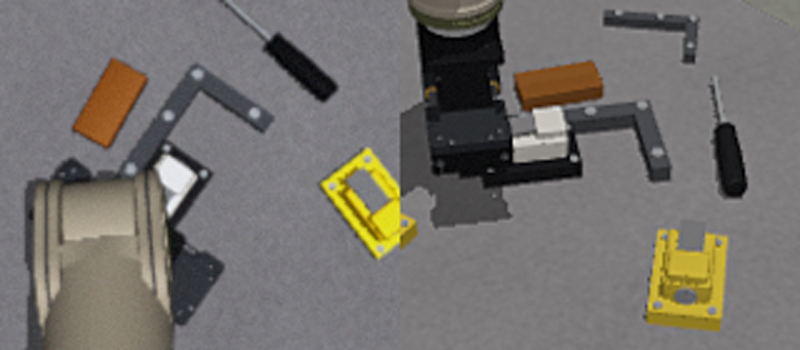

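The heel has slid along the bar, still flush and upright (top crop heel tip about (165,145)). Force is back to about 6 N, so I continue at a gentler pace.

play_rows(claw=[0.75, 0.75, 0.75, 0.75, 0.75, 0.75, 0.75, 0.75], delta_pos=[[-0.015, 0, 0], [-0.015, 0, 0], [-0.015, 0, 0], [-0.015, 0, 0], [-0.015, 0, 0], [-0.015, 0, 0], [-0.015, 0, 0], [-0.015, 0, 0]], delta_rot=[[0, 0, 0], [0, 0, 0], [0, 0, 0], [0, 0, 0], [0, 0, 0], [0, 0, 0], [0, 0, 0], [0, 0, 0]])

```text
time: 12.85
ee_pos: [0.5385, 0.0626, 0.008]
eef_rot: [0.298, 0.955, 0.0, -0.002]
ft_force: [-8.8, 3.9, 6.8]
width: 0.0218
grip_force: 4.5
```

play_rows(claw=[0.75, 0.75, 0.75, 0.75, 0.75, 0.75, 0.75, 0.75], delta_pos=[[-0.015, 0, 0], [-0.015, 0, 0], [-0.015, 0, 0], [-0.015, 0, 0], [-0.015, 0, 0], [-0.015, 0, 0], [-0.015, 0, 0], [-0.015, 0, 0]], delta_rot=[[0, 0, 0], [0, 0, 0], [0, 0, 0], [0, 0, 0], [0, 0, 0], [0, 0, 0], [0, 0, 0], [0, 0, 0]])

```text
time: 13.65
ee_pos: [0.5583, 0.049, 0.008]
eef_rot: [0.298, 0.955, 0.0, -0.002]
ft_force: [-8.5, 3.7, 6.2]
width: 0.0217
grip_force: 4.5
```

```bash
python3 go.py -110 -34 8
```

```text
t 13.65 stop-frame mm [-127.2  -33.7] z 8.0 toolyaw rel -1.5692 F [-9.1 -1.9] 6.2 w 0.022 tilt [-0.003  0.001]
tool delta units [-0.0861 -0.0016 -0.0003]
unit +x_s: [-1.    -0.002 -0.003]  +y_s: [-0.002  1.    -0.001]
```

play_rows(claw=[0.75, 0.75, 0.75, 0.75, 0.75, 0.75], delta_pos=[[-0.015, 0, 0], [-0.015, 0, 0], [-0.012, 0, 0], [-0.008, 0, 0], [-0.006, 0, 0], [-0.005, 0, 0]], delta_rot=[[0, 0, 0], [0, 0, 0], [0, 0, 0], [0, 0, 0], [0, 0, 0], [0, 0, 0]])

```text
time: 14.25
ee_pos: [0.5685, 0.0419, 0.008]
eef_rot: [0.298, 0.955, 0.0, -0.001]
ft_force: [-7.7, 3.8, 6.4]
width: 0.0217
grip_force: 4.1
```

play_rows(claw=[0.75, 0.75, 0.75], delta_pos=[[-0.005, 0, 0], [-0.005, 0, 0], [-0.005, 0, 0]], delta_rot=[[0, 0, 0], [0, 0, 0], [0, 0, 0]])

```text
time: 14.55
ee_pos: [0.5708, 0.0403, 0.008]
eef_rot: [0.298, 0.955, 0.0, -0.002]
ft_force: [-7.7, 3.3, 7.2]
width: 0.0217
grip_force: 4.3
```

```bash
python3 go.py -110 -34 8
```

```text
t 14.55 stop-frame mm [-112.   -33.7] z 8.0 toolyaw rel -1.5692 F [-8.2 -1.7] 7.2 w 0.022 tilt [-0.003  0.001]
tool delta units [-0.0101 -0.0017 -0.0001]
unit +x_s: [-1.    -0.002 -0.003]  +y_s: [-0.002  1.    -0.001]
```

play_rows(claw=[0.75, 0.75, 0.75], delta_pos=[[-0.005, 0, 0], [-0.005, 0, 0], [-0.004, 0, 0]], delta_rot=[[0, 0, 0], [0, 0, 0], [0, 0, 0]])

```text
time: 14.85
ee_pos: [0.5732, 0.0387, 0.008]
eef_rot: [0.298, 0.955, 0.0, -0.002]
ft_force: [-8.1, 3.3, 7.5]
width: 0.0215
grip_force: 4.2
```

play_rows(claw=[0.75, 0.75], delta_pos=[[-0.004, 0, 0], [-0.004, 0, 0]], delta_rot=[[0, 0, 0], [0, 0, 0]])

```text
time: 15.05
ee_pos: [0.5738, 0.0383, 0.0079]
eef_rot: [0.298, 0.955, 0.0, -0.002]
ft_force: [-12.7, 6.4, 12.1]
width: 0.0218
grip_force: 7.2
```

```bash
python3 go.py -110 -34 8
```

```text
t 15.05 stop-frame mm [-108.4  -33.7] z 7.9 toolyaw rel -1.569 F [-14.1  -2. ] 12.1 w 0.022 tilt [-0.004  0.002]
tool delta units [ 0.0079 -0.0017 -0.0002]
unit +x_s: [-1.    -0.002 -0.005]  +y_s: [-0.002  1.    -0.001]
```

play_rows(claw=[0.75, 0.75, 0.75], delta_pos=[[-0.004, 0, 0], [-0.002, 0, 0], [0, 0, 0]], delta_rot=[[0, 0, 0], [0, 0, 0], [0, 0, 0]])

```text
time: 15.35
ee_pos: [0.5738, 0.0383, 0.0079]
eef_rot: [0.297, 0.955, 0.0, -0.003]
ft_force: [-15.9, 6.2, 14.2]
width: 0.0217
grip_force: 8.5
```

play_rows(claw=[0.75, 0.75, 0.75, 0.75, 0.75, 0.75, 0.75, 0.75], delta_pos=[[0.01, 0, 0], [0.03, 0, 0], [0.1, 0, 0], [0.15, 0, 0], [0.1, 0, -0.1], [0.1, 0, -0.2], [0.1, 0, -0.2], [0, 0, 0]], delta_rot=[[0, 0, 0], [0, 0, 0], [0, 0, 0], [0, 0, 0], [0, 0, 0], [0, 0, 0], [0, 0, 0], [0, 0, 0]])

```text
time: 16.15
ee_pos: [0.4811, 0.1056, 0.1131]
eef_rot: [0.297, 0.955, 0.003, 0.003]
ft_force: [1.4, 0.2, 0.6]
width: 0.0217
grip_force: 0.0
```

```bash
python3 go.py;python3 see.py -50 -33
python3 - <<'E'
from h import *
a=r.camera("top")["pixels"][165:245,235:325];b=r.camera("side")["pixels"][180:260,220:310]
cv2.imwrite("pics/p5.png",cv2.resize(np.hstack([a,b]),None,fx=4.4,fy=4.4,interpolation=cv2.INTER_CUBIC)[:,:,::-1])
E
```

```text
t 16.15 stop-frame mm [-222.9  -31.1] z 113.1 toolyaw rel -1.5682 F [1.  0.9] 0.6 w 0.022 tilt [0.007 0.004]
unit +x_s: [-1.    -0.003  0.004]  +y_s: [-0.003  1.     0.007]
heel stop-frame mm [-48.1 -33.6] yaw 0.0012 size [ 70.5 102.2]
```

View pics/p5.png

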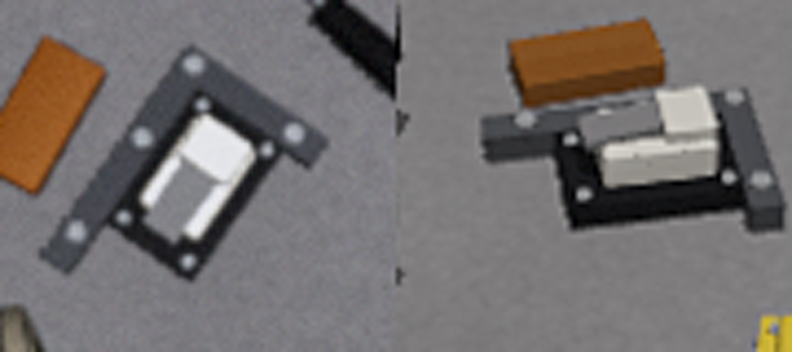

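The picture shows the heel in the corner, with both edges against the bars in both views. I follow with a gentle final nudge in +y to be sure of the long side.

play_rows(claw=[0.54, 0.54, 0.54, 0.54, 0.54, 0.54, 0.54, 0.54], delta_pos=[[-0.168, -0.084, 0], [-0.168, -0.084, 0], [-0.168, -0.084, 0], [-0.168, -0.084, 0], [-0.168, -0.084, 0], [0, 0, 0], [0, 0, 0], [0, 0, 0]], delta_rot=[[0, 0, 0], [0, 0, 0], [0, 0, 0], [0, 0, 0], [0, 0, 0], [0, 0, 0.046], [0, 0, 0.046], [0, 0, 0.046]])

```text
time: 17.1
ee_pos: [0.5694, -0.0629, 0.1062]
eef_rot: [0.5, 0.866, -0.001, -0.001]
ft_force: [-0.5, 0.4, 0.5]
width: 0.0397
grip_force: 0.0
```

play_rows(claw=[0.54, 0.54, 0.54, 0.54, 0.54, 0.54, 0.54, 0.54], delta_pos=[[0, 0, 0], [0, 0, 0], [0, 0, 0], [0, 0, 0], [0, 0, 0], [0, 0, 0], [0, 0, 0], [0, 0, 0]], delta_rot=[[0, 0, 0.046], [0, 0, 0.046], [0, 0, 0.046], [0, 0, 0.046], [0, 0, 0.046], [0, 0, 0.046], [0, 0, 0.046], [0, 0, 0.04]])

```text
time: 17.9
ee_pos: [0.5694, -0.0625, 0.1065]
eef_rot: [0.887, 0.461, -0.001, 0.0]
ft_force: [0.1, 0.7, 0.1]
width: 0.0402
grip_force: 0.0
```

play_rows(claw=[0.54, 0.54], delta_pos=[[0, 0, 0], [0, 0, 0]], delta_rot=[[0, 0, 0], [0, 0, 0]])

```text
time: 18.1
ee_pos: [0.5696, -0.062, 0.1071]
eef_rot: [0.885, 0.466, -0.001, 0.0]
ft_force: [-0.7, 0.4, -1.0]
width: 0.0403
grip_force: 0.0
```

```bash
python3 go.py -55 -110 8
```

```text
t 18.1 stop-frame mm [ -54.7 -118.5] z 107.1 toolyaw rel 0.0038 F [-0.8 -0.1] -1.0 w 0.04 tilt [-0.002 -0.001]
tool delta units [ 0.0435 -0.0009  0.4956]
unit +x_s: [-0.004  1.    -0.001]  +y_s: [ 1.     0.004 -0.002]
```

Tool yaw is +0.004, so I correct it by 0.0012 units, then descend and approach.

play_rows(claw=[0.54, 0.54, 0.54, 0.54, 0.54, 0.54, 0.54, 0.54], delta_pos=[[0, 0, 0.1], [0, 0, 0.2], [0, 0, 0.14], [0, 0, 0.05], [0.05, 0, 0], [0.06, 0, 0], [0.05, 0, 0], [0.02, 0, 0]], delta_rot=[[0, 0, 0.001], [0, 0, 0], [0, 0, 0], [0, 0, 0], [0, 0, 0], [0, 0, 0], [0, 0, 0], [0, 0, 0]])

```text
time: 18.9
ee_pos: [0.5924, -0.0298, 0.0113]
eef_rot: [0.886, 0.464, 0.001, 0.0]
ft_force: [-0.3, -0.1, 0.4]
width: 0.0401
grip_force: 0.0
```

```bash
python3 go.py -55 -74 8
```

```text
t 18.9 stop-frame mm [-54.3 -79. ] z 11.3 toolyaw rel 0.0001 F [-0.1 -0.3] 0.4 w 0.04 tilt [0.002 0.001]
tool delta units [ 0.0251 -0.0033  0.0165]
unit +x_s: [-0.     1.     0.001]  +y_s: [1.    0.    0.002]
```

play_rows(claw=[0.54, 0.54, 0.54, 0.54, 0.54], delta_pos=[[0.005, 0, 0.012], [0.006, 0, 0], [0.006, 0, 0], [0.005, 0, 0], [0.004, 0, 0]], delta_rot=[[0, 0, 0], [0, 0, 0], [0, 0, 0], [0, 0, 0], [0, 0, 0]])

```text
time: 19.4
ee_pos: [0.5935, -0.0278, 0.0078]
eef_rot: [0.887, 0.463, 0.0, -0.0]
ft_force: [-0.1, -0.6, -0.0]
width: 0.0402
grip_force: 0.0
```

play_rows(claw=[0.54, 0.54], delta_pos=[[0.004, 0, 0], [0, 0, 0]], delta_rot=[[0, 0, 0], [0, 0, 0]])

```text
time: 19.6
ee_pos: [0.5941, -0.027, 0.0077]
eef_rot: [0.886, 0.463, 0.0, -0.0]
ft_force: [-0.0, -0.5, -0.6]
width: 0.0401
grip_force: 0.0
```

```bash
python3 go.py -55 -74 8
```

```text
t 19.6 stop-frame mm [-54.6 -75.7] z 7.7 toolyaw rel -0.0026 F [ 0.3 -0.4] -0.6 w 0.04 tilt [0. 0.]
tool delta units [ 0.0087 -0.0021 -0.0013]
unit +x_s: [ 0.003  1.    -0.   ]  +y_s: [ 1.    -0.003  0.   ]
```

play_rows(claw=[0.54, 0.54, 0.54], delta_pos=[[0.004, 0, 0], [0.004, 0, 0], [0.003, 0, 0]], delta_rot=[[0, 0, -0.0008], [0, 0, 0], [0, 0, 0]])

```text
time: 19.9
ee_pos: [0.5953, -0.0251, 0.0077]
eef_rot: [0.886, 0.464, 0.0, -0.0]
ft_force: [-0.3, -0.0, 0.3]
width: 0.0399
grip_force: 0.0
```

play_rows(claw=[0.54, 0.54], delta_pos=[[0.004, 0, 0], [0.003, 0, 0]], delta_rot=[[0, 0, 0], [0, 0, 0]])

```text
time: 20.1
ee_pos: [0.5954, -0.025, 0.0077]
eef_rot: [0.886, 0.464, -0.001, 0.0]
ft_force: [-3.4, -5.0, 2.7]
width: 0.0398
grip_force: 3.1
```

```bash
python3 go.py -55 -74 8
```

```text
t 20.1 stop-frame mm [-54.6 -73.3] z 7.7 toolyaw rel -0.0006 F [ 0. -6.] 2.7 w 0.04 tilt [-0.001 -0.001]
tool delta units [-0.0033 -0.0021 -0.0017]
unit +x_s: [ 0.001  1.    -0.001]  +y_s: [ 1.    -0.001 -0.001]
```

Contact comes at the same y as before and is stiff, so the long side is seated. One light press more, then clear away.

play_rows(claw=[0.54, 0.54], delta_pos=[[0.005, 0, 0], [0.004, 0, 0]], delta_rot=[[0, 0, 0], [0, 0, 0]])

```text
time: 20.3
ee_pos: [0.5955, -0.0249, 0.0075]
eef_rot: [0.886, 0.463, -0.002, 0.0]
ft_force: [-7.5, -8.2, 6.9]
width: 0.0401
grip_force: 5.9
```

play_rows(claw=[0.54, 0.54, 0.54, 0.54, 0.54, 0.54, 0.54, 0.54], delta_pos=[[-0.015, 0, 0], [-0.05, 0, 0], [-0.12, 0, 0], [0, 0, -0.15], [0, 0, -0.22], [0, 0, -0.22], [0, 0, -0.2], [0, 0, -0.1]], delta_rot=[[0, 0, 0], [0, 0, 0], [0, 0, 0], [0, 0, 0], [0, 0, 0], [0, 0, 0], [0, 0, 0], [0, 0, 0]])

```text
time: 21.1
ee_pos: [0.5771, -0.0535, 0.1895]
eef_rot: [0.886, 0.464, 0.002, 0.001]
ft_force: [0.4, -0.6, 0.4]
width: 0.0402
grip_force: 0.0
```

play_rows(claw=[0.54, 0.54, 0.54, 0.54, 0.54, 0.54], delta_pos=[[-0.15, -0.15, 0], [-0.15, -0.15, 0], [-0.15, -0.15, 0], [-0.15, -0.15, 0], [-0.05, -0.05, 0], [0, 0, 0]], delta_rot=[[0, 0, 0], [0, 0, 0], [0, 0, 0], [0, 0, 0], [0, 0, 0], [0, 0, 0]])

```text
time: 21.7
ee_pos: [0.3938, -0.0858, 0.1858]
eef_rot: [0.886, 0.464, 0.002, -0.001]
ft_force: [0.6, 0.5, -0.0]
width: 0.0398
grip_force: 0.0
```

```bash
python3 go.py;python3 see.py -50 -33
python3 - <<'E'
from h import *
a=r.camera("top")["pixels"][165:245,235:325];b=r.camera("side")["pixels"][180:260,220:310]
cv2.imwrite("pics/p6.png",cv2.resize(np.hstack([a,b]),None,fx=4.4,fy=4.4,interpolation=cv2.INTER_CUBIC)[:,:,::-1])
E
```

```text
t 21.7 stop-frame mm [-185.7 -238.2] z 185.8 toolyaw rel -0.0004 F [0.1 0.8] -0.0 w 0.04 tilt [0.002 0.004]
unit +x_s: [ 0.     1.    -0.001]  +y_s: [ 1.    -0.     0.004]
heel stop-frame mm [-47.7 -33.1] yaw -0.0035 size [ 69.1 101.8]
```

View pics/p6.png

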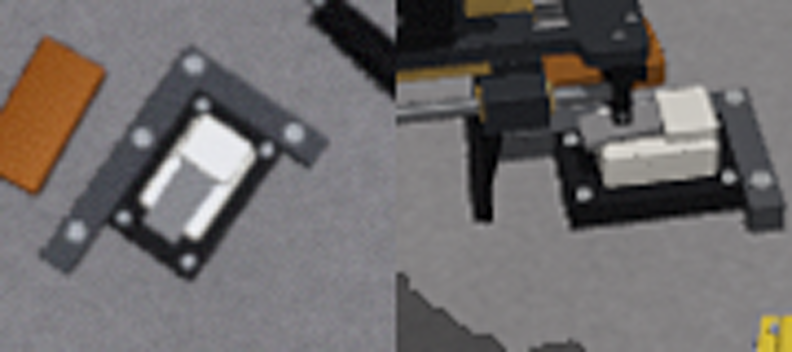

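The heel sits flush against both bars (top crop, inside corner at about (200,95)) and the hand is well clear. I hand it in.

```bash
python3 -c "
from bench import r
print(r.close_job())"
```

```text
the job is handed in; nothing more can be done
None
```

I slid the heel piece into the corner stop, with its long side against the long bar and its short end against the short bar, and handed the job in at about 22 s with the hand clear; the hand-in returned no verdict.

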